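# Find the rocking corner of the weld jig plate and press its shim flat

### The arm

A 6-joint arm with a two-finger parallel gripper is mounted at the origin on a cart in front of the work surface, level with it; the furniture and walls round the work are solid. World frame = base frame: x ahead of the robot, y to its left, z up, the work surface at z = 0. Lengths are in m, angles in rad, forces in N, time in s.
With the tool pointing down it reaches from about 0.35 to 0.8 m from the base axis. Payload 7.3 kg.
Tool frame: the origin (TCP) lies between the finger pads; the fingertips stand 22 mm ahead of it and the grasp point (between the pads) lies 3 mm ahead of it; z points along the fingers, y is the direction in which the jaws open and shut (so a half turn about z gives the same grasp; the last joint's range is limited). The gripper opens to 85 mm and grips with 20 to 120 N. Pads are 22 mm wide; open, the fingers measure 114 mm over their backs; the gripper's body (76 mm by 85 mm) begins 54 mm behind the grasp point. The pads swing forward as they close: fully open they stand 13 mm farther back than shut.
Start: joints at [1.058, 0.342, 1.524, -0, 1.275, -0.146], TCP at [0.188, 0.49, 0.253] pointing down, gripper open.
Joint ranges: [-2.53, 2.53], [-0.77, 2.02], [0.04, 2.7], [-1, 4.14], [0.28, 2.66], [-3.11, 3.11]. Speed limits (rad/s): [2.57, 2.57, 3.14, 3.14, 3.14, 3.14].

### API

Orientations are given as a unit quaternion [w, x, y, z].
In Python, from station import telemetry, vision, job_done, outline_of, mark_of gives the robot as it stands. The module is installed in compiled form; this text tells all that it offers.
- The arm moves only by the shell command python3 -m jog 'ROWS' [FORCE]. ROWS is JSON, a list that holds one entry, the list of rows, each a list of 7 numbers: the shift along the world's x, y, z in units of 25 mm (1.0 is 25 mm), then the turn, a rotation vector about the world's x, y, z in units of 5 degrees (1.0 is 5 degrees), then the finger opening in mm, from 0 to 85.4. In form: [[[tx, ty, tz, wx, wy, wz, grip], ...]]. A call has 1 to 12 rows; each row shifts and turns the pose as measured when the row begins; what a row does not reach is not made up. A row lasts 1/12 s, in which the tool goes at most 41.7 mm and 7.16 degrees, less where a joint would pass 70% of its speed; a pose out of reach is approached as far as the arm can. A call is refused whole if a number of a shift passes 1 or a number of a turn 1, either way. A call with a gripper value outside its range is refused whole. The fingers move at their own pace and stop on an object; FORCE is the grip in N (left out, the last holds). Time passes only in rows, so rows that do not move let the fingers close. It gives the time, the measured TCP pose, the force and the opening at its end, in the units of the state.
- telemetry.read_state(): the state, without advancing time (a new reading comes with each control period).
- vision.get_image(name): name is "scene" or "top" or "wrist"; returns a dict with "pixels" (400x640x3 uint8, red, green, blue), "range_z" (400x640 float32, m along the optical axis (not along the pixel's ray), 0 where there is no reading), "intrinsics" (3x3 intrinsics, pixels), "rvec" (rotation vector, rad) and "tvec" (3), from world to camera coordinates, as OpenCV has them. Camera axes: x right, y down, z forward; pixel columns grow to the right and rows downward; lengths in m; the calibration is good to about 2 mm. A picture is of the moment at which its call begins.
- job_done(): hands the job in, once; it reports no verdict.
Trained networks look in a picture, given as the dict that the camera call returned (one of the last four; its "shot" number tells which), for a name from the list of things; names that differ only in an ending like _2 or _b are one class to them, and where a whole thing is asked for, a point or a joint stands for the part that bears it (a point fixed in the world has none). Each returns a list of dicts, best first, with "conf" (0 to 1); they miss things now and then, are a little off and sometimes report something else, mostly with a low value. They report only what shows in the picture. A call takes as long as a camera call. They do not tell look-alikes from the thing itself.
- outline_of(picture, name): "region" (400x640 bool, what is visible of it) and "rect" ([centre column, centre row, width, height] in pixels, round what is visible of it).
- mark_of(picture, name): "position" ([column, row] in pixels: a listed point, or the origin of a listed thing).
The state is a dict: "t": time; "joints": joint angles; "qvel": joint speeds; "tau": joint torques, N m; "eef_pos": TCP position; "tool_rot": TCP orientation; "ft_force": force on the tool from outside, world axes, zero at the start; "moment": the same for the moment, N m; "width": finger opening in m.
Only numpy, scipy, OpenCV 4.12 (cv2) and the standard library are available. Lean on these libraries where they do the work, as an engineer would, in place of code of your own. Each camera call takes 0.05 s, during which the arm holds its last target.

### The job

The aluminium jig plate rocks at one of its four corners. Press down on the plate's corners with the fingertips, one after another, until you find the one that gives way, then press the yellow shim beside that corner down flat onto the deck, and leave the three other shims alone. Nothing is to be gripped or lifted; the cleaning block stays on the plate and the things around the jig stay where they are.

Things in the scene. Friction and masses are not known exactly. Their poses are not given: they have to be found in the camera images.
- jig_base: Grey base of the weld jig, 164 (x) x 272 (y) mm, bolted to the bench, turned up to 0.3 rad. Origin: centre of its underside, on the bench top; x away from the robot, y left, z up. Its two end decks (56 mm wide, top at z 26 mm) carry four yellow shim caps, one beside each plate corner. Which corner rocks differs from start to start and cannot be seen or told from the names.
- jig_plate: Aluminium jig plate, 150 (x) x 148 (y) x 8 mm, its top 34 mm above the bench, on a central spring pivot over four corner rests hidden in the base, one of them too low. Origin: the pivot, 24 mm above the middle of the base's underside; same axes as the base when level.
- corner_a (a point): Press mark (thin ring, 24 mm across) at the near left corner of the plate, on its top face, at x -58, y 56, z 34.5 mm in the base's frame with the plate level; the plate ends 17 mm further out. A steady corner is stopped by its rest and gives less than 1.5 mm under a press. The one that rocks sinks 5 to 6 mm under 4 to 7 N, is then stopped, and springs back when let go.
- corner_b (a point): Press mark (thin ring, 24 mm across) at the near right corner of the plate, on its top face, at x -58, y -56, z 34.5 mm in the base's frame with the plate level; the plate ends 17 mm further out. A steady corner is stopped by its rest and gives less than 1.5 mm under a press. The one that rocks sinks 5 to 6 mm under 4 to 7 N, is then stopped, and springs back when let go.
- corner_c (a point): Press mark (thin ring, 24 mm across) at the far left corner of the plate, on its top face, at x 58, y 56, z 34.5 mm in the base's frame with the plate level; the plate ends 17 mm further out. A steady corner is stopped by its rest and gives less than 1.5 mm under a press. The one that rocks sinks 5 to 6 mm under 4 to 7 N, is then stopped, and springs back when let go.
- corner_d (a point): Press mark (thin ring, 24 mm across) at the far right corner of the plate, on its top face, at x 58, y -56, z 34.5 mm in the base's frame with the plate level; the plate ends 17 mm further out. A steady corner is stopped by its rest and gives less than 1.5 mm under a press. The one that rocks sinks 5 to 6 mm under 4 to 7 N, is then stopped, and springs back when let go.
- shim_a: Yellow push-down shim cap beside the near left plate corner, 26 mm across, 5 mm thick. Origin: centre of its top face, at x -60, y 110, z 37 mm in the base's frame when up. It goes down 6 mm against about 3 N of friction until flat on the deck (top at z 31 mm), stays there, and slides a tongue under its corner, which then rocks no more. Shims of steady corners are jammed.
- shim_b: Yellow push-down shim cap beside the near right plate corner, 26 mm across, 5 mm thick. Origin: centre of its top face, at x -60, y -110, z 37 mm in the base's frame when up. It goes down 6 mm against about 3 N of friction until flat on the deck (top at z 31 mm), stays there, and slides a tongue under its corner, which then rocks no more. Shims of steady corners are jammed.
- shim_c: Yellow push-down shim cap beside the far left plate corner, 26 mm across, 5 mm thick. Origin: centre of its top face, at x 60, y 110, z 37 mm in the base's frame when up. It goes down 6 mm against about 3 N of friction until flat on the deck (top at z 31 mm), stays there, and slides a tongue under its corner, which then rocks no more. Shims of steady corners are jammed.
- shim_d: Yellow push-down shim cap beside the far right plate corner, 26 mm across, 5 mm thick. Origin: centre of its top face, at x 60, y -110, z 37 mm in the base's frame when up. It goes down 6 mm against about 3 N of friction until flat on the deck (top at z 31 mm), stays there, and slides a tongue under its corner, which then rocks no more. Shims of steady corners are jammed.
- cleaning_block: Blue and white cleaning block, 29 x 44 x 13 mm, lying loose near the middle of the plate; its top is 47 mm above the bench. Origin: centre of its underside. Leave it there.
- hex_key: Dark hex key, 30 x 74 x 4 mm, loose on the bench beside the jig; a bystander. Origin: centre of its underside.
- marker: Grey marker pen with black cap, 16 x 120 x 17 mm, loose on the bench beside the jig; a bystander. Origin: centre of its underside.
- tape_roll: Amber tape roll, 72 mm across, 25 mm high, loose on the bench beside the jig; a bystander. Origin: centre of its underside.
- cell: Violet battery cell standing upright, 22 mm across, 70 mm tall, loose on the bench beside the jig; a bystander. Origin: centre of its underside.
- screwdriver: Screwdriver with yellow handle, 20 x 185 x 18 mm, loose on the bench beside the jig; a bystander. Origin: centre of its underside.
Things that resemble listed ones, but are neither listed nor needed, are in the scene too. Leave any green, orange or red look-alike of the cleaning_block alone.

How it is judged:
By the outcome, as a careful person would: the job done as asked, in the order asked, and still so for the second after the job is handed in, with the robot touching nothing.
It also fails if it takes over 45 s, if anything falls off the work surface, if the arm or the gripper's body presses on something with over 40 N, if the wrist force passes 120 N, or if a joint passes its speed limit or range.

## Working session

There is one attempt and no reset: what is moved stays moved. The work goes in short steps, Python scripts to look and compute and a shell command to move; the robot and the scene stay as the last step left them, time stands still between calls to the robot, and variables do not carry over. Pictures are saved under pics/ and viewed, and the job is handed in when it is done.

```bash
mkdir -p pics; cat > h.py <<'E'
import numpy as np,cv2
from station import telemetry, vision, job_done, outline_of, mark_of
def save(im,n,crop=None,scale=1):
    p=im["pixels"][:,:,::-1]
    if crop: p=p[crop[1]:crop[3],crop[0]:crop[2]]
    if scale!=1: p=cv2.resize(p,None,fx=scale,fy=scale,interpolation=cv2.INTER_CUBIC)
    cv2.imwrite("pics/"+n+".png",p)
def RT(im):
    return cv2.Rodrigues(np.array(im["rvec"],float))[0],np.array(im["tvec"],float).reshape(3)
def at_z(im,uv,z):
    R,t=RT(im);K=np.array(im["intrinsics"]);d=R.T@np.linalg.inv(K)@np.array([uv[0],uv[1],1.]);c=-R.T@t
    return c+d*(z-c[2])/d[2]
def byrange(im,uv):
    R,t=RT(im);K=np.array(im["intrinsics"]);r=im["range_z"][int(round(uv[1])),int(round(uv[0]))]
    return R.T@(np.linalg.inv(K)@np.array([uv[0],uv[1],1.])*r-t)
E
python3 - <<'E'
from h import *
s=telemetry.read_state();print({k:np.round(v,3) for k,v in s.items()})
for n in("top","scene"):
    im=vision.get_image(n);save(im,n+"0")
    for m in ["corner_a","shim_a","jig_plate","jig_base","cleaning_block"]:
        for r in mark_of(im,m)[:6]:
            print(n,m,round(r["conf"],2),np.round(r["position"]),np.round(byrange(im,r["position"]),3))
E
```

```text
{'t': np.float64(0.0), 'joints': array([ 1.058,  0.343,  1.525, -0.   ,  1.275, -0.146]), 'qvel': array([-0.   ,  0.   , -0.002, -0.001,  0.001, -0.001]), 'tau': array([ 0.0000e+00, -4.3368e+01, -2.4601e+01, -0.0000e+00,  8.0000e-03,
       -0.0000e+00]), 'eef_pos': array([0.188, 0.49 , 0.253]), 'tool_rot': array([-0.   ,  0.182,  0.983, -0.001]), 'ft_force': array([ 0.357, -0.309,  0.189]), 'moment': array([-0.022, -0.009,  0.008]), 'width': np.float64(0.085)}
top corner_a 0.9 [267. 240.] [0.468 0.151 0.031]
top corner_a 0.83 [262. 203.] [0.573 0.167 0.028]
top corner_a 0.81 [307. 237.] [0.478 0.038 0.032]
top corner_a 0.57 [302. 194.] [0.599 0.053 0.03 ]
top corner_a 0.54 [286. 219.] [0.526 0.097 0.048]
top shim_a 0.46 [251. 247.] [0.45  0.194 0.037]
top shim_a 0.45 [244. 207.] [0.562 0.216 0.037]
top shim_a 0.42 [326. 232.] [ 0.49  -0.015  0.034]
top shim_a 0.4 [318. 192.] [0.605 0.007 0.037]
top shim_a 0.3 [263. 204.] [0.57  0.163 0.032]
top jig_plate 0.95 [283. 217.] [0.533 0.106 0.041]
top jig_plate 0.34 [454. 179.] [ 0.645 -0.383  0.021]
top jig_base 0.97 [285. 219.] [0.528 0.099 0.046]
top cleaning_block 0.61 [372. 250.] [ 0.441 -0.147  0.011]
top cleaning_block 0.54 [212. 223.] [0.518 0.311 0.012]
top cleaning_block 0.46 [287. 220.] [0.523 0.094 0.042]
top cleaning_block 0.42 [337. 160.] [ 0.702 -0.048  0.012]
scene corner_a 0.79 [278. 224.] [0.574 0.165 0.032]
scene corner_a 0.79 [299. 209.] [0.21  0.548 0.348]
scene corner_a 0.56 [314. 232.] [0.194 0.531 0.307]
scene shim_a 0.38 [269. 230.] [0.567 0.212 0.037]
scene shim_a 0.38 [304. 200.] [0.606 0.004 0.036]
scene jig_plate 0.92 [308. 221.] [0.197 0.544 0.331]
scene jig_base 0.59 [307. 233.] [0.21  0.526 0.298]
scene cleaning_block 0.56 [371. 208.] [0.153 0.429 0.319]
scene cleaning_block 0.54 [258. 265.] [0.512 0.321 0.002]
scene cleaning_block 0.42 [292. 198.] [ 0.685 -0.038  0.003]
```

```bash
python3 - <<'E'
import cv2
i=cv2.imread("pics/top0.png")[130:300,180:440];cv2.imwrite("pics/top0z.png",cv2.resize(i,None,fx=3,fy=3,interpolation=cv2.INTER_CUBIC))
E
```

```text
(no output)
```

View pics/top0z.png

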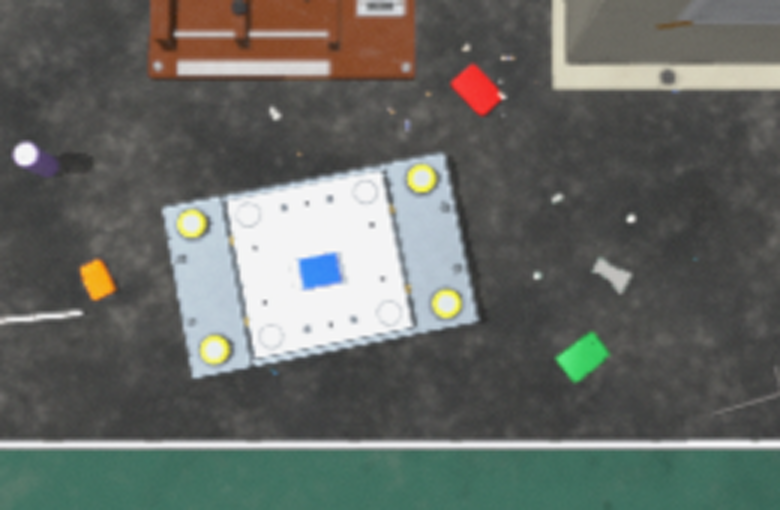

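View pics/scene0.png

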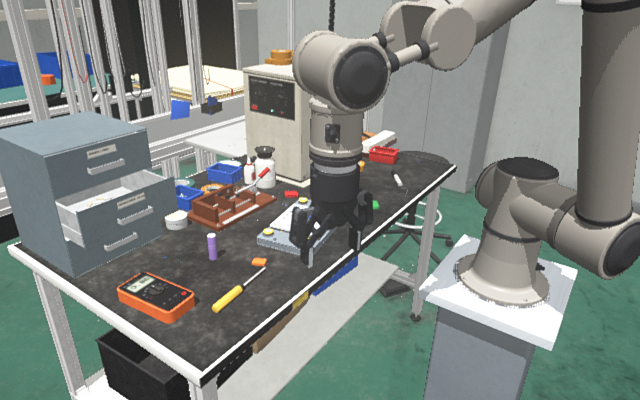

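```bash
cat > fit.py <<'E'
from h import *
im=vision.get_image("top")
hsv=cv2.cvtColor(im["pixels"],cv2.COLOR_RGB2HSV)
m=((hsv[...,0]>20)&(hsv[...,0]<36)&(hsv[...,1]>60)&(hsv[...,2]>120)).astype(np.uint8)
m=cv2.morphologyEx(m,cv2.MORPH_CLOSE,np.ones((7,7),np.uint8))
n,l,st,c=cv2.connectedComponentsWithStats(m)
P=[]
for i in range(1,n):
    if 30<st[i,4]<250:
        p=at_z(im,c[i],.037);print(np.round(c[i],1),st[i],np.round(p,4),np.round(byrange(im,c[i]),3))
        if .4<p[0]<.65 and -.06<p[1]<.25:P.append(p[:2])
P=np.array(P)
M=np.array([[-60,110],[-60,-110],[60,110],[60,-110]])/1000.
y=.19;R=np.array([[np.cos(y),-np.sin(y)],[np.sin(y),np.cos(y)]])
ctr=np.array([.527,.102]);Q=[]
for q in M@R.T+ctr:
    d=np.linalg.norm(P-q,axis=1);Q.append(P[d.argmin()])
Q=np.array(Q)
A=M-M.mean(0);B=Q-Q.mean(0);th=np.arctan2((A[:,0]*B[:,1]-A[:,1]*B[:,0]).sum(),(A*B).sum())
R=np.array([[np.cos(th),-np.sin(th)],[np.sin(th),np.cos(th)]]);c0=Q.mean(0)
print("ctr",c0,"yaw",th,"res mm",1000*(M@R.T+c0-Q))
for nm,v in zip("abcd",M):print("shim",nm,np.round(R@v+c0,4))
for nm,v in zip("abcd",np.array([[-58,56],[-58,-56],[58,56],[58,-56]])/1000):
    print("corner",nm,np.round(R@v+c0,4))
E
python3 fit.py
```

```text
[320.3 189.1] [316 185  10   9  75] [0.6121 0.0009 0.037 ] [0.613 0.001 0.034]
[243.6 204.1] [239 200  10   9  75] [0.5692 0.2164 0.037 ] [0.569 0.216 0.038]
[210.7 222.3] [208 218   6  10  35] [0.5181 0.3073 0.037 ] [0.52  0.314 0.01 ]
[328.5 230.8] [324 226  10  10  79] [ 0.4945 -0.0216  0.037 ] [ 0.494 -0.021  0.041]
[155.7 238.6] [141 234  31  10 233] [0.4727 0.4585 0.037 ] [0.473 0.467 0.015]
[251.3 246.2] [247 242  10  10  79] [0.4519 0.1928 0.037 ] [0.452 0.193 0.035]
ctr [0.53192024 0.09712014] yaw 0.19579907369314428 res mm [[-0.20456175  0.51410942]
 [-0.01815616 -0.8015811 ]
 [ 0.18198864  0.26879287]
 [ 0.04072927  0.01867881]]
shim a [0.4517 0.1933]
shim b [ 0.4945 -0.0225]
shim c [0.5694 0.2167]
shim d [0.6122 0.0009]
corner a [0.4641 0.1408]
corner b [0.4859 0.0309]
corner c [0.5779 0.1633]
corner d [0.5997 0.0535]
```

```bash
python3 -m jog '[[[0.8,-1,0,0,0,0.5,0],[0.8,-1,0,0,0,0.5,0],[0.8,-1,0,0,0,0.5,0],[0.8,-1,0,0,0,0.5,0],[0.8,-1,0,0,0,0.5,0],[0.8,-1,0,0,0,0.5,0],[0.8,-1,0,0,0,0.5,0],[0.8,-1,0,0,0,0.5,0],[0.8,-1,0,0,0,0.5,0],[0.8,-1,0,0,0,0.5,0],[0.8,-1,0,0,0,0.5,0],[0.8,-1,0,0,0,0.5,0]]]'; python3 -c "
from h import *
s=telemetry.read_state();q=s['tool_rot'];print(s['t'],s['eef_pos'],q,np.degrees(2*np.arctan2(q[2],q[1]))-90,s['ft_force'])"
```

```text
t: 1.65
eef_pos: [0.4326, 0.18, 0.2544]
tool_rot: [0.001, -0.096, 0.995, 0.002]
ft_force: [1.2, 0.5, -0.5]
width: 0.0002
1.65 [0.4325608  0.18001175 0.25443461] [ 9.06766058e-04 -9.62416079e-02  9.95355468e-01  2.05517147e-03] 101.04560031877628 [ 1.23173174  0.52102279 -0.45437927]
```

```bash
python3 -m jog '[[[0.63,-0.78,-1,0,0,0,0],[0.63,-0.78,-1,0,0,0,0],[0,0,-1,0,0,0,0],[0,0,-1,0,0,0,0],[0,0,-1,0,0,0,0],[0,0,-1,0,0,0,0],[0,0,-0.7,0,0,0,0],[0,0,-0.3,0,0,0,0],[0,0,0,0,0,0,0]]]'; python3 - <<'E'
from h import *
im=vision.get_image("wrist");save(im,"w1")
print(telemetry.read_state()["eef_pos"],telemetry.read_state()["ft_force"])
E
```

```text
t: 2.4
eef_pos: [0.472, 0.1315, 0.075]
tool_rot: [0.007, -0.092, 0.996, 0.002]
ft_force: [0.3, -0.7, -0.5]
width: 0.0002
[0.47234597 0.13163384 0.07575715] [-0.55224486 -0.36010485  0.32116142]
```

View pics/w1.png

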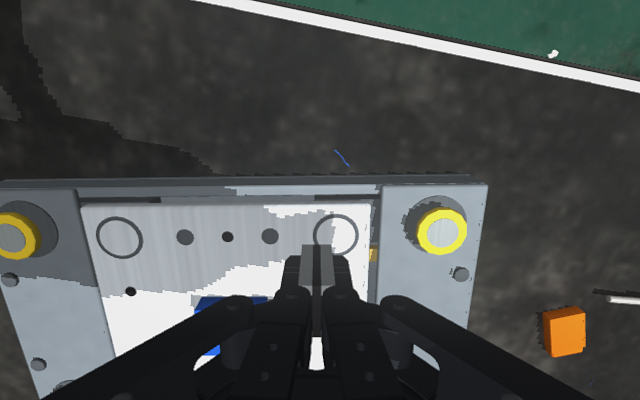

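```bash
python3 -m jog '[[[-0.33,0.36,0,0,0,0,0],[0,0,-0.3,0,0,0,0],[0,0,-0.2,0,0,0,0],[0,0,0,0,0,0,0]]]'; python3 -c "
from h import *
im=vision.get_image('wrist');save(im,'w2')"
```

```text
t: 2.78
eef_pos: [0.4656, 0.1425, 0.0662]
tool_rot: [0.011, -0.093, 0.996, 0.002]
ft_force: [0.6, -0.4, 0.6]
width: 0.0003
```

View pics/w2.png

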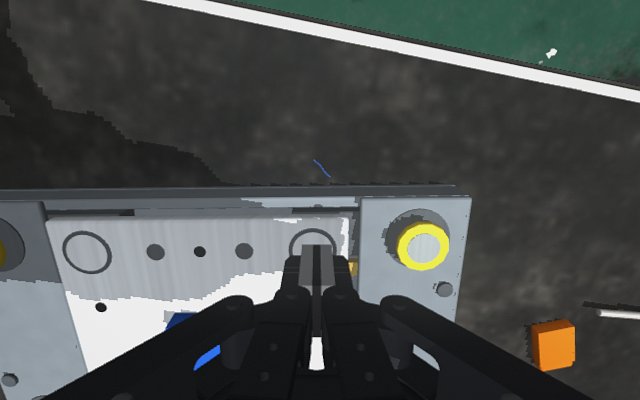

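```bash
python3 -m jog '[[[0,-0.04,-0.26,0,0,0,0],[0,0,-0.1,0,0,0,0]]]';for i in 1; do :; done;  python3 -m jog '[[[0,0,-0.1,0,0,0,0]]]'; python3 -m jog '[[[0,0,-0.1,0,0,0,0]]]'; python3 -m jog '[[[0,0,-0.1,0,0,0,0]]]'
```

```text
t: 3.0
eef_pos: [0.4668, 0.1417, 0.0581]
tool_rot: [0.013, -0.093, 0.996, 0.002]
ft_force: [0.4, -0.1, 0.3]
width: 0.0002
t: 3.08
eef_pos: [0.467, 0.1416, 0.0555]
tool_rot: [0.013, -0.093, 0.996, 0.002]
ft_force: [-3.8, -0.6, 31.6]
width: -0.0003
t: 3.17
eef_pos: [0.4672, 0.1417, 0.0552]
tool_rot: [0.014, -0.093, 0.996, 0.002]
ft_force: [-17.0, -2.8, 62.7]
width: 0.0001
t: 3.25
eef_pos: [0.4672, 0.1417, 0.0554]
tool_rot: [0.014, -0.093, 0.996, 0.002]
ft_force: [-13.0, -2.3, 39.0]
width: 0.0005
```

```bash
python3 -m jog '[[[0,0,0.4,0,0,0,0],[0,0,0.8,0,0.3,0,0],[1,0.2,0,0,0,0,0],[1,0.2,0,0,0,0,0],[1,0.2,0,0,0,0,0],[0.8,0.15,0,0,0,0,0],[0.3,0,0,0,0,0,0],[0,0,0,0,0,0,0]]]'
```

```text
t: 3.92
eef_pos: [0.5733, 0.1603, 0.0884]
tool_rot: [0.001, -0.092, 0.996, 0.003]
ft_force: [-0.4, 0.0, -1.0]
width: 0.0002
```

```bash
python3 -m jog '[[[0.18,0.12,-0.4,0,0,0,0],[0,0,-0.4,0,0,0,0],[0,0,-0.2,0,0,0,0],[0,0,0,0,0,0,0]]]';python3 -c "
from h import *
im=vision.get_image('wrist');save(im,'w3')"
```

```text
t: 4.25
eef_pos: [0.5759, 0.1631, 0.0595]
tool_rot: [-0.0, -0.092, 0.996, 0.003]
ft_force: [-0.2, -0.4, 0.8]
width: 0.0005
```

View pics/w3.png

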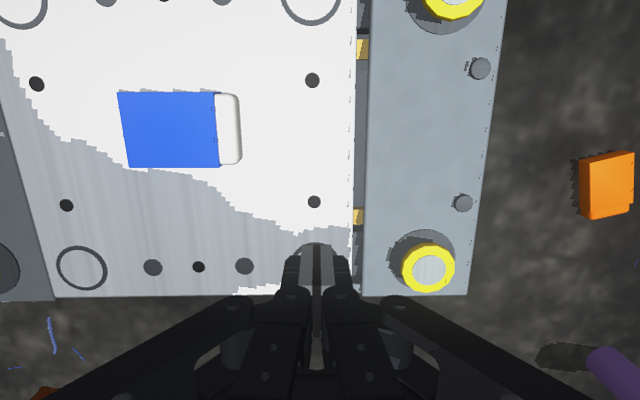

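```bash
for x in 1; do python3 -m jog '[[[0,0,-0.08,0,0,0,0]]]'; python3 -m jog '[[[0,0,-0.05,0,0,0,0]]]'; python3 -m jog '[[[0,0,-0.05,0,0,0,0]]]';python3 -m jog '[[[0,0,-0.05,0,0,0,0]]]'; done | egrep 'pos|ft'
```

```text
eef_pos: [0.5756, 0.1631, 0.0578]
ft_force: [0.9, -0.4, 0.5]
eef_pos: [0.575, 0.1631, 0.0562]
ft_force: [-1.0, -0.2, 1.1]
eef_pos: [0.5752, 0.1631, 0.0557]
ft_force: [-3.9, -0.3, 14.9]
eef_pos: [0.5752, 0.1631, 0.0557]
ft_force: [-4.2, -1.2, 13.6]
```

```bash
python3 -m jog '[[[0,0,0.4,0,0,0,0],[0,0,0.7,0,0,0,0],[0.2,-1,0,0,0,0,0],[0.2,-1,0,0,0,0,0],[0.2,-1,0,0,0,0,0],[0.2,-0.9,0,0,0,0,0],[0,0,0,0,0,0,0]]]'
```

```text
t: 5.22
eef_pos: [0.5969, 0.0639, 0.0907]
tool_rot: [0.004, -0.095, 0.995, 0.003]
ft_force: [1.7, 0.0, -0.1]
width: 0.0003
```

```bash
python3 -m jog '[[[0.12,-0.42,-0.4,0,0,0,0],[0,0,-0.5,0,0,0,0],[0,0,-0.2,0,0,0,0],[0,0,0,0,0,0,0]]]'
```

```text
t: 5.55
eef_pos: [0.6014, 0.0514, 0.0636]
tool_rot: [0.006, -0.094, 0.996, 0.003]
ft_force: [0.1, 0.2, -0.2]
width: 0.0002
```

```bash
for x in 1; do python3 -m jog '[[[-0.05,0.06,-0.2,0,0,0,0]]]'; python3 -m jog '[[[0,0,-0.05,0,0,0,0]]]'; python3 -m jog '[[[0,0,-0.05,0,0,0,0]]]';python3 -m jog '[[[0,0,-0.05,0,0,0,0]]]';python3 -m jog '[[[0,0,-0.05,0,0,0,0]]]'; done | egrep 'pos|ft'
```

```text
eef_pos: [0.6006, 0.053, 0.0589]
ft_force: [0.7, -0.6, 0.6]
eef_pos: [0.5998, 0.0537, 0.0567]
ft_force: [0.2, 0.1, 0.7]
eef_pos: [0.5998, 0.0541, 0.0554]
ft_force: [0.3, -0.7, 2.2]
eef_pos: [0.6, 0.0544, 0.0543]
ft_force: [-0.1, -1.3, 1.6]
eef_pos: [0.6002, 0.0545, 0.0533]
ft_force: [-0.2, -2.1, 3.0]
```

Corner d seems to be yielding; I'll follow it to its stop.

```bash
for x in 1; do python3 -m jog '[[[0,0,-0.05,0,0,0,0]]]'; python3 -m jog '[[[0,0,-0.05,0,0,0,0]]]';python3 -m jog '[[[0,0,-0.05,0,0,0,0]]]';python3 -m jog '[[[0,0,-0.05,0,0,0,0]]]';python3 -m jog '[[[0,0,-0.05,0,0,0,0]]]'; done | egrep 'pos|ft'
```

```text
eef_pos: [0.6003, 0.0545, 0.0524]
ft_force: [-1.6, -1.8, 3.5]
eef_pos: [0.6003, 0.0544, 0.0515]
ft_force: [-1.8, -2.1, 4.2]
eef_pos: [0.6004, 0.0543, 0.0507]
ft_force: [-3.2, -0.5, 8.5]
eef_pos: [0.6005, 0.0544, 0.0504]
ft_force: [-6.3, -1.2, 15.9]
eef_pos: [0.6005, 0.0544, 0.0505]
ft_force: [-5.8, -0.2, 13.7]
```

```bash
python3 -m jog '[[[0,0,0.4,0,0,0,0],[0,0,0.8,0,0.1,0,0],[0.2,-0.9,0.1,0,0,0,0],[0.2,-0.9,0,0,0,0,0],[0,0,0,0,0,0,0],[0,0,0,0,0,0,0]]]'
```

```text
t: 6.88
eef_pos: [0.6112, 0.0099, 0.0863]
tool_rot: [0.004, -0.097, 0.995, 0.003]
ft_force: [-1.0, 0.0, -0.3]
width: 0.0001
```

```bash
python3 -m jog '[[[0.03,-0.34,-0.4,0,0,0,0],[0,0,-0.3,0,0,0,0],[0,0,-0.1,0,0,0,0],[0,0,0,0,0,0,0]]]';python3 -c "
from h import *
im=vision.get_image('wrist');save(im,'w4')
im=vision.get_image('top');save(im,'t4',(260,160,360,260),6)"
```

```text
t: 7.22
eef_pos: [0.6113, 0.0022, 0.0636]
tool_rot: [0.004, -0.097, 0.995, 0.004]
ft_force: [0.5, 0.7, -0.5]
width: 0.0001
```

View pics/w4.png

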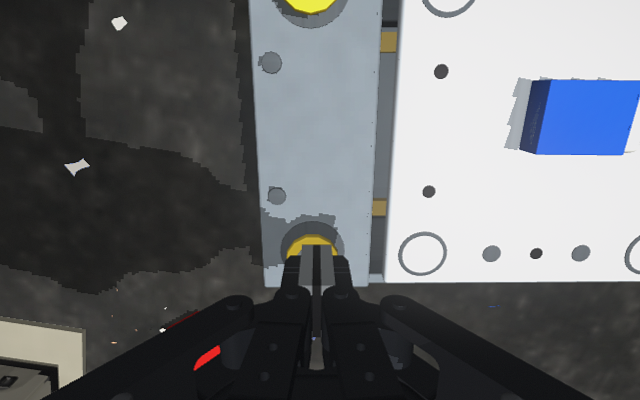

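The tip sits over shim d's cap, at about (315,245). Pressing it down.

```bash
for x in 1; do python3 -m jog '[[[0.03,-0.04,-0.15,0,0,0,0]]]'; python3 -m jog '[[[0,0,-0.05,0,0,0,0]]]'; python3 -m jog '[[[0,0,-0.05,0,0,0,0]]]';python3 -m jog '[[[0,0,-0.05,0,0,0,0]]]';python3 -m jog '[[[0,0,-0.05,0,0,0,0]]]';python3 -m jog '[[[0,0,-0.05,0,0,0,0]]]';python3 -m jog '[[[0,0,-0.05,0,0,0,0]]]';python3 -m jog '[[[0,0,-0.05,0,0,0,0]]]'; done | egrep 'pos|ft'
```

```text
eef_pos: [0.6127, 0.0018, 0.0609]
ft_force: [0.8, -0.6, -0.2]
eef_pos: [0.6125, 0.002, 0.0591]
ft_force: [-0.7, -0.4, 1.0]
eef_pos: [0.6126, 0.002, 0.058]
ft_force: [-0.6, -0.7, 2.8]
eef_pos: [0.6126, 0.002, 0.0569]
ft_force: [-1.7, -2.2, 2.0]
eef_pos: [0.6126, 0.002, 0.0558]
ft_force: [-0.9, -0.1, 2.2]
eef_pos: [0.6126, 0.002, 0.0547]
ft_force: [-1.6, -1.0, 1.6]
eef_pos: [0.6126, 0.002, 0.0535]
ft_force: [-1.5, -0.6, 3.0]
eef_pos: [0.6126, 0.002, 0.053]
ft_force: [-6.4, -0.4, 16.0]
```

```bash
for x in 1; do python3 -m jog '[[[0,0,-0.06,0,0,0,0],[0,0,-0.08,0,0,0,0],[0,0,-0.08,0,0,0,0]]]'; python3 -m jog '[[[0,0,0.3,0,0,0,0],[0,0,0.8,0,0,0,0],[0,0,1,0,0,0,0],[0,0,1,0,0,0,0],[0,0,1,0,0,0,0],[0,0,1,0,0,0,0],[-0.8,-0.8,0.5,0,0,0,0],[-0.8,-0.8,0,0,0,0,0],[-0.8,-0.8,0,0,0,0,0],[0,0,0,0,0,0,0]]]'; done
python3 - <<'E'
from h import *
im=vision.get_image('wrist');save(im,'w5')
for r in mark_of(im,"shim_a"):print(r["conf"],r["position"],byrange(im,r["position"]))
im=vision.get_image('top');save(im,'t5',(180,130,440,300),3)
for uv in [(320,189),(243.6,204),(328.5,231),(251,246)]:print(uv,byrange(im,uv))
E
```

```text
t: 8.23
eef_pos: [0.6126, 0.002, 0.0529]
tool_rot: [0.005, -0.098, 0.995, 0.003]
ft_force: [-7.7, -1.1, 16.4]
width: -0.0001
t: 9.07
eef_pos: [0.5516, -0.0575, 0.2002]
tool_rot: [0.008, -0.1, 0.995, 0.003]
ft_force: [0.8, 0.1, -0.5]
width: -0.0001
0.91 [365.2, 126.7] [ 0.49918987 -0.02603369  0.03715625]
0.9 [599.6, 256.3] [0.57158275 0.21806033 0.03813494]
0.66 [636.8, 125.8] [0.45404188 0.19215417 0.03921113]
0.63 [365.2, 254.6] [0.61591108 0.00395138 0.0322543 ]
(320, 189) [0.5415926  0.01052954 0.51397797]
(243.6, 204) [0.5696863  0.21651359 0.03590942]
(328.5, 231) [ 0.49415836 -0.02190742  0.03271681]
(251, 246) [0.45229149 0.19412343 0.03377431]
```

View pics/t5.png

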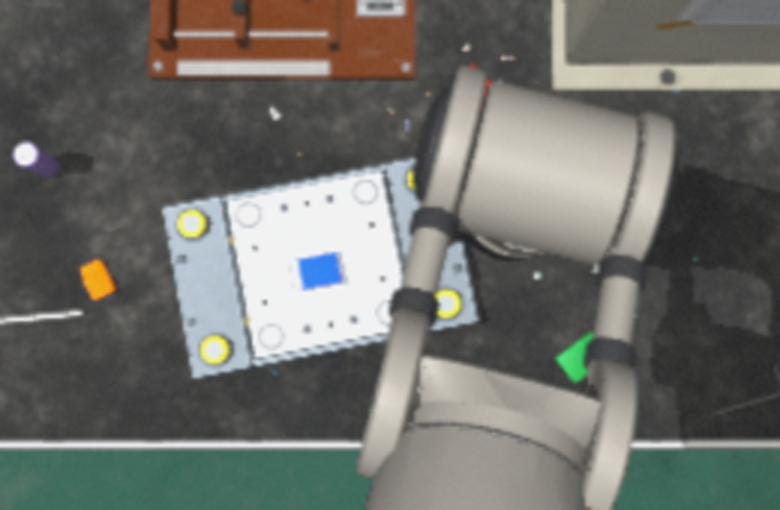

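View pics/w5.png

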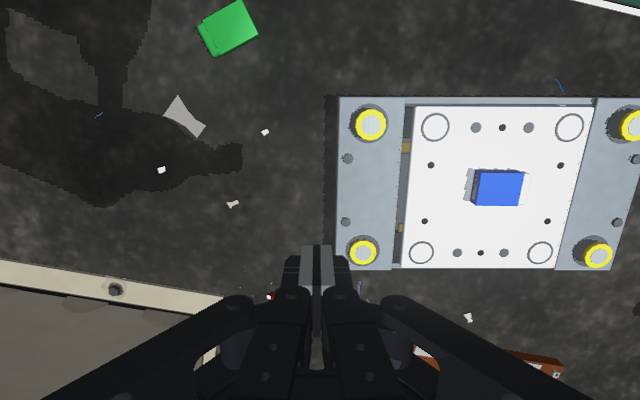

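The wrist picture shows shim d (363,253) at z of about 32 mm. The other three shims, at (370,124), (597,256) and (634,126), are at 37 to 39 mm. The block is still on the plate and the arm is clear.

```bash
python3 -c "
from h import *
print(job_done())"
```

```text
the job is handed in; nothing more can be done
None
```

The rocking corner was corner d (far right). I pressed shim d down flat onto the deck and handed the job in at about 9 s.

- **Finding the corner:** I pressed a, then c, then d. Corners a and c stopped within about 1 mm. Corner d sank about 6 mm at up to about 4 N and was then stopped. I did not press corner b, since d had already given way.
- **Pressing the shim:** Shim d went down about 6 mm at 2–3 N, then stopped hard at 16 N with its top at about 31 mm.
- **Last checks:** After I withdrew, the depth image put shim d at about 32 mm and the other three shims at 37–39 mm. The cleaning block is still on the plate, nothing I could see had moved, and the arm touches nothing.
- **Not checked:** I did not press corner d again to confirm it no longer rocks. The last top view was partly hidden by the arm.
- **Heavy first press:** The press on corner a peaked at about 63 N at the fingertips because my steps were too coarse. That is below the 120 N wrist limit, and I used finer steps after it.

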